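Reset a clamped iris damper to its set mark

ROBOT

A 7-joint arm with a two-finger parallel gripper is mounted at the origin on the work surface; the furniture and walls round the work are solid. World frame = base frame: x ahead of the robot, y to its left, z up, the work surface at z = 0. Lengths are in m, angles in rad, forces in N, time in s.
With the tool pointing down it reaches from about 0.425 to 0.95 m from the base axis. Payload 4.7 kg.
Tool frame: the origin (TCP) lies on the centre line of the jaws, within the pads' length; the fingertips stand robot.nose_length ahead of it and the grasp point (between the pads) lies 8 mm behind it (robot.nose_length is the distance from the TCP to the fingertips, in m); z points along the fingers, y is the line along which they close (so a half turn about z gives the same grasp; the last joint's range is limited). The gripper opens to 85 mm and grips with 20 to 120 N. Pads are 22 mm wide; open, the fingers measure 114 mm over their backs; the gripper's body (76 mm by 85 mm) begins 54 mm behind the grasp point. The pads swing forward as they close: fully open they stand 13 mm farther back than shut.
Start: joints at [-1.226, 0.469, -0.049, 1.532, 0.024, 1.141, -0.082], TCP at [0.246, 0.628, 0.242] pointing down, gripper open.
Joint ranges: [-2.59, 2.59], [-0.33, 1.99], [-1.39, 1.29], [0.1, 2.45], [-1.04, 4.18], [0.21, 1.99], [-2.66, 2.66]. Speed limits (rad/s): [2.57, 2.57, 3.14, 3.14, 3.14, 3.14, 3.14].

INTERFACE

Orientations are given as [roll, pitch, yaw] about the fixed x, y, z axes, in that order (R = Rz(yaw) Ry(pitch) Rx(roll)).
In Python, from plant import robot gives the robot as it stands. Calls block until the motion is done:
- robot.goto(position, orientation): joint-space move of the TCP to a pose.
- robot.move_straight(position, vel=0.15, attitude=None, contact_N=None): straight line of the TCP; attitude=None keeps the orientation; vel is the mean speed in m/s. With contact_N (N) it stops when the force on the tool has changed by that much, and returns True; else False.
- robot.move_joints(angles): joint-space move.
- robot.grip(opening, strength=None): opening from 0.0 (shut) to 1.0 (fully open); strength is the grip in N (None keeps the last); returns when the fingers have stopped.
- robot.sleep(seconds).
- robot.inverse_kinematics(position, orientation): joint angles nearest the present ones, or None.
- robot.sense(): the state.
- robot.grab_frame(name): name is "scene" or "top" or "wrist"; returns a dict with "image" (480x640x3 uint8, red, green, blue), "range_z" (480x640 float32, m along the optical axis (not along the pixel's ray), 0 where there is no reading), "fx", "fy", "cx", "cy" (pixels), "R" (3x3) and "t" (3): a world point X has camera coordinates R X + t. Camera axes: x right, y down, z forward; pixel columns grow to the right and rows downward; lengths in m; the calibration is good to about 2 mm. A picture is of the moment at which its call begins.
A pose or a line that the arm cannot do raises robot.IKError and nothing moves.
- robot.close_job(): hands the job in; it is judged then, once.
The state is a dict: "t": time; "joint_pos": joint angles; "joint_velocities": joint speeds; "effort": joint torques, N m; "tcp_pos": TCP position; "tcp_rot": TCP orientation; "wrist_force": force on the tool from outside, world axes, zero at the start; "torque": the same for the moment, N m; "opening": opening from 0.0 (shut) to 1.0 (fully open); "gripper_force": force on a finger pad.
Only numpy, scipy, OpenCV 4.12 (cv2) and the standard library are available. Lean on these libraries where they do the work, as an engineer would, in place of code of your own. Each camera call takes 0.05 s, during which the arm holds its last target. There are 200 camera calls.

TASK

The iris damper on the bench's dust-extraction inlet stands clamped at the wrong opening. Push the orange clamping lever anticlockwise to its stop to free the ring, push the ring's black lever round the scale until its pointer stands at the red set mark, then push the orange lever back clockwise to its stop so the ring is clamped there. Only push, gently, with closed fingers from the side: grip and lift nothing, and leave the red mark and the things lying around where they are.

Things in the scene. Friction and masses are not known exactly. Their poses are not given: they have to be found in the camera images.
- damper: Iris damper of the dust-extraction inlet, fixed on the bench: foot flange 176 mm across, drum 165 mm across (top at z = 56 mm), inlet collar 101 mm across (top at 84 mm) with iris leaves inside. Origin: on the vertical axis of ring and collar, at bench height; yaw varies. Its -x side carries the white scale, its -y side the orange clamping lever.
- ring (a joint): Angle of the control ring about the damper's axis, rad, -0.98 to 0.98: 0 when its lever points along the damper's -x, growing anticlockwise seen from above (opens the iris). Starts at -0.9 to -0.45. Unclamped it turns stiffly (about 2.5 N at the knob, a little more when fast) and stays where it is left; clamped it does not turn.
- lever_knob (a point): Centre of the top of the upright black knob on the ring's lever, which is what to push: 15 mm thick from z = 80 to 103 mm (12 mm below that, down to 64 mm), top at 108 mm, 92 mm from the damper's axis. All else within 40 mm of it is lower than 67 mm, except the collar (radius 51 mm, top at 84 mm).
- pointer_tip (a point): Tip of the black lever's pointed nose, 114 mm from the damper's axis, 64 mm above the bench, just over the scale.
- mark_tip (a point): Point of the red set mark, a red rider 10 mm wide and 14 mm deep with a brass screw, on the rim of the scale (top at 64 mm). This point lies 114 mm from the damper's axis at z = 64 mm: the pointer tip meets it when the setting is right. A careless push shifts the rider. It always stands anticlockwise of the lever's start, by 0.35 rad or more.
- set_mark (a joint): Angle of the red set mark about the damper's axis, rad, counted as the ring's: the ring is set right when its angle equals this.
- clamp (a joint): Angle of the orange clamping lever about its own upright axis, rad: 0 at its closed stop (ring clamped, lever pointing straight away from the damper's axis), growing anticlockwise seen from above, 1.5 at its open stop. Starts at 0. The claw is off the ring above 0.5. It turns with about 2.5 N at its knob and stays where it is left.
- clamp_axis (a point): Point on the clamping lever's own upright axis at knob height (z = 111 mm), 77 mm from the damper's axis, 105 deg anticlockwise of the damper's -x seen from above. The hub is 23 mm across, top at 90 mm.
- clamp_knob (a point): Centre of the round end of the orange clamping lever: 16 mm across, z = 111 mm, 55 mm from the lever's own axis. Below it the lever is 12 mm thick and nearly upright down to z = 93 mm, then slopes in to the hub: fingertips at z = 90 to 95 mm can push it from either side, level with or slightly inside the knob.
- glue: Loose blue glue tube with a white cap, 181 mm long, 34 mm high, lying: leave alone. Origin: middle of the underside.
- etape: Loose roll of black tape lying flat, 62 mm across, 19 mm high: leave alone. Origin: middle of the underside.
- scale_mid (a point): Middle of the white scale, on its top (z = 58.5 mm), 108 mm from the damper's axis along its -x. The scale spans 62 deg either side and radius 74 to 128 mm; black ticks every 5 deg, longer ones every 10 deg; a thin stop pin (top at 66 mm) at radius 88 mm near each end.

How it is judged:
On the way, in this order (a step that is already met when the one before it is completed fails the run):
1. the clamping lever is pushed to its open stop (value of joint clamp above 1.3 rad), for 0.1 s.
2. with the clamp open, the pointer is pushed to the red set mark (horizontal distance between pointer_tip and mark_tip below 0.005 m and value of joint clamp above 1 rad), for 0.2 s.
At the end, for the whole second after the job is handed in: The pointer stands within 5 mm (half a small scale division) of the red set mark, which has not been shifted, the ring is at rest, and the clamping lever is back at its closed stop (within 0.12 rad) (horizontal distance between pointer_tip and mark_tip below 0.005 m and value of joint clamp below 0.12 rad and velocity of joint ring between -0.02 and 0.02 rad/s and distance of mark_tip from where it was at the start of the episode below 0.004 m); the robot touches nothing.
It fails at once if the red set mark is shifted (distance of mark_tip from where it was at the start of the episode above 0.005 m).
It fails at once if a lever is gripped or shoved hard (more than 35 N on it) (contact force between any of the arm, the fingers and ring above 35 N or contact force between the fingers and clamp above 35 N).
It fails at once if the glue tube or the roll of tape is moved or lifted (distance of any of glue, etape from where it was at the start of the episode above 0.02 m).
It also fails if it takes over 61 s, if anything falls off the work surface, if the arm or the gripper's body presses on something with over 40 N, if the wrist force passes 120 N, or if a joint passes its speed limit or range.

## Working session

There is one attempt and no reset: what is moved stays moved. The work goes in short steps, each a Python script; the robot and the scene stay as the last script left them, time stands still between calls to the robot, and variables do not carry over. Pictures are saved under pics/ and viewed, at most 10 in all, crops included, and the job is handed in when it is done.

```bash
mkdir -p pics; ls; python3 - <<'E'
from plant import robot
import cv2,numpy as np
print(robot.nose_length, robot.sense())
for n in("top","scene"):
    f=robot.grab_frame(n); cv2.imwrite(f"pics/{n}0.png",f["image"][:,:,::-1]); np.savez(f"pics/{n}0.npz",**f)
    print(n,f["fx"],f["R"],f["t"])
E
```

```text
pics
0.011 {'t': 0.0, 'joint_pos': array([-1.22585222,  0.46947548, -0.04859926,  1.53372264,  0.02408091,
        1.14098148, -0.08228823]), 'joint_velocities': array([-1.94159337e-03, -1.28518640e-03,  3.56585140e-04, -4.95254078e-04,
        6.86383109e-06, -3.36310701e-04,  1.13607475e-03]), 'effort': array([-2.82574338e-04, -5.10301709e+01, -4.64405667e-02, -2.37716013e+01,
        1.07425265e-02,  7.30480766e-03, -1.76260755e-06]), 'tcp_pos': array([0.24628104, 0.62785133, 0.2412263 ]), 'tcp_rot': array([-3.13959125e+00,  5.44676730e-05,  2.76778851e+00]), 'wrist_force': array([ 0.13946147,  0.21446142, -0.07544668]), 'torque': array([ 0.02255445, -0.03003122,  0.00527534]), 'gripper_force': 0.0, 'opening': 0.9997967138731675}
top 480.4710172751029 [[-0.02719609 -0.99936555  0.02299702]
 [-0.99410482  0.02462313 -0.10559031]
 [ 0.10495706 -0.02573309 -0.99414376]] [-0.02983224  0.52832591  0.87393722]
scene 464.1082402054024 [[ 0.63752962 -0.77039619  0.00676044]
 [-0.39372023 -0.33333464 -0.85666353]
 [ 0.6622238   0.54348665 -0.51583127]] [-0.35480915  0.28034564  0.57153794]
```

View pics/top0.png

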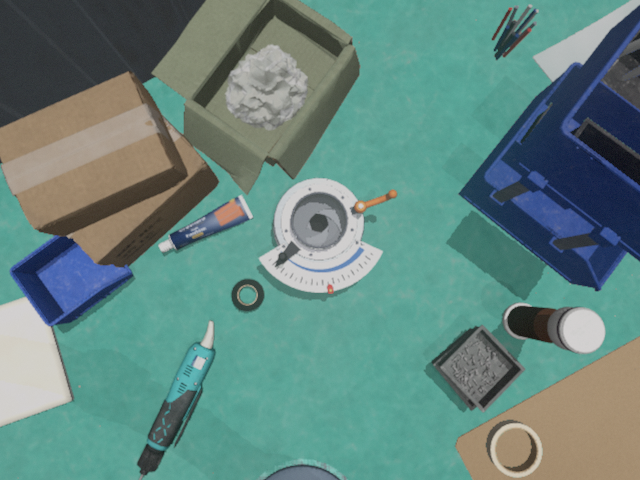

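The top view shows the damper collar at about (319,222), with the scale facing the robot. The black lever is near (286,255) and the red mark near (330,289). The orange lever runs from its hub at (361,207) to its knob at (393,195). The glue tube (205,225) and the tape (248,295) lie to the left.

```bash
cat > h.py <<'E'
import numpy as np,cv2
def atz(f,u,v,z):
    d=f["R"].T@np.array([(u-f["cx"])/f["fx"],(v-f["cy"])/f["fy"],1.0]); c=-f["R"].T@f["t"]
    return c+d*(z-c[2])/d[2]
def cloud(f):
    v,u=np.mgrid[:480,:640]; Z=np.array(f["range_z"],float)
    P=np.stack([(u-f["cx"])/f["fx"]*Z,(v-f["cy"])/f["fy"]*Z,Z],-1)
    return (P-f["t"])@f["R"]
def pix(f,X):
    c=f["R"]@X+f["t"]; return np.array([f["fx"]*c[0]/c[2]+f["cx"],f["fy"]*c[1]/c[2]+f["cy"]])
E
python3 - <<'E'
from h import *
f=dict(np.load("pics/top0.npz")); P=cloud(f); im=f["image"]
for n,u,v,z in (("axis",319,222,.084),("knob",286,255,.108),("mark",330,289,.064),("hub",361,207,.09),("cknob",393,195,.111)):
    print(n,atz(f,u,v,z).round(4),P[v,u].round(4))
# drum/collar circle fits by height band
A=atz(f,319,222,.084)
near=np.hypot(P[...,0]-A[0],P[...,1]-A[1])
def fit(p):
    x=np.linalg.lstsq(np.c_[2*p[:,:2],np.ones(len(p))],(p[:,:2]**2).sum(1),rcond=None)[0]
    return x[:2],np.sqrt(x[2]+x[0]**2+x[1]**2)
m=(abs(P[...,2]-.084)<.004)&(near<.062); print("collar",m.sum(),P[m].mean(0),fit(P[m]), np.percentile(near[m],[5,50,95]))
hsv=cv2.cvtColor(im,cv2.COLOR_RGB2HSV)
for n,mm in (("orange",(hsv[...,0]>8)&(hsv[...,0]<18)&(hsv[...,1]>150)&(near<.16)),("red",((hsv[...,0]<8)|(hsv[...,0]>172))&(hsv[...,1]>120)&(near<.14))):
    vu=np.argwhere(mm); print(n,len(vu),vu.mean(0),vu.min(0),vu.max(0))
c=cv2.resize(im[165:305,240:420],None,fx=4.2,fy=4.2,interpolation=cv2.INTER_CUBIC); cv2.imwrite("pics/c0.png",c[:,:,::-1])
E
```

```text
axis [ 0.5464 -0.0444  0.084 ] [ 0.5567 -0.0466  0.0079]
knob [0.4879 0.014  0.108 ] [0.4881 0.0141 0.1047]
mark [ 0.4281 -0.0613  0.064 ] [ 0.4281 -0.0614  0.0623]
hub [ 0.5705 -0.1191  0.09  ] [ 0.5709 -0.1194  0.0875]
cknob [ 0.5867 -0.1727  0.111 ] [ 0.5851 -0.1712  0.119 ]
collar 355 [ 0.55069123 -0.04536175  0.08342104] (array([ 0.55009472, -0.04515816]), np.float64(0.04870509862936074)) [0.04431479 0.04892303 0.05345641]<stdin>:14: RuntimeWarning: Mean of empty slice.
  ret = um.true_divide(
Traceback (most recent call last):
ValueError: zero-size array to reduction operation minimum which has no identity
```

View pics/scene0.png

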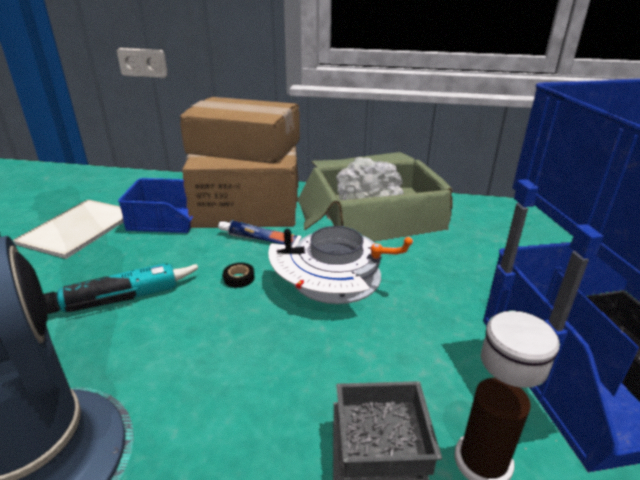

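The scene view confirms the layout: black knob upright at (288,240), red rider at (300,284), orange lever reaching right to (408,241). There is nothing tall near the damper. Next I refine the fit.

```bash
python3 - <<'E'
from h import *
f=dict(np.load("pics/top0.npz")); P=cloud(f); im=f["image"]
c=cv2.resize(im[170:300,250:410],None,fx=5,fy=4.6,interpolation=cv2.INTER_CUBIC)
c=cv2.resize(im[170:290+10,250:410],(800,650),interpolation=cv2.INTER_CUBIC)[50:]
cv2.imwrite("pics/c1.png",c[:,:,::-1])
near=np.hypot(P[...,0]-.55,P[...,1]+.045)
hsv=cv2.cvtColor(im,cv2.COLOR_RGB2HSV)
for n,mm in (("orange",(hsv[...,0]>4)&(hsv[...,0]<20)&(hsv[...,1]>140)&(near<.16)&(P[...,2]>.07)),("red",((hsv[...,0]<9)|(hsv[...,0]>170))&(hsv[...,1]>100)&(near<.14)&(P[...,0]<.47)),("blk",(hsv[...,2]<60)&(P[...,2]>.097)&(near<.12)),("white",(hsv[...,1]<40)&(hsv[...,2]>170)&(near>.1)&(near<.135)&(abs(P[...,2]-.058)<.008))):
    vu=np.argwhere(mm); print(n,len(vu))
    if len(vu): print(vu.mean(0),vu.min(0),vu.max(0),P[mm].mean(0))
m=(hsv[...,1]<40)&(hsv[...,2]>150)&(near>.06)&(near<.14)&(abs(P[...,2]-.057)<.008)
p=P[m]-[.55,-.045,0]; print("white edges ang deg",np.percentile(np.degrees(np.arctan2(-p[:,1],-p[:,0]))[np.hypot(p[:,0],p[:,1])>.095],[0.5,50,99.5]), "rmax",np.percentile(np.hypot(p[:,0],p[:,1]),99))
E
```

```text
orange 24
[195.79166667 385.83333333] [190 368] [205 395] [ 0.58684154 -0.16131508  0.10362495]
red 27
[288.88888889 329.7037037 ] [285 328] [293 332] [ 0.42832183 -0.06090994  0.06137595]
blk 75
[ 92.4        183.22666667] [0 0] [396 637] [ 0.43267413 -0.02033324  0.92529139]
white 1941
[273.07367336 322.31890778] [245 259] [292 382] [ 0.45701791 -0.04873882  0.05803362]
white edges ang deg [-59.84097585   1.62679106  63.2426619 ] rmax 0.126866028030779
```

View pics/c1.png

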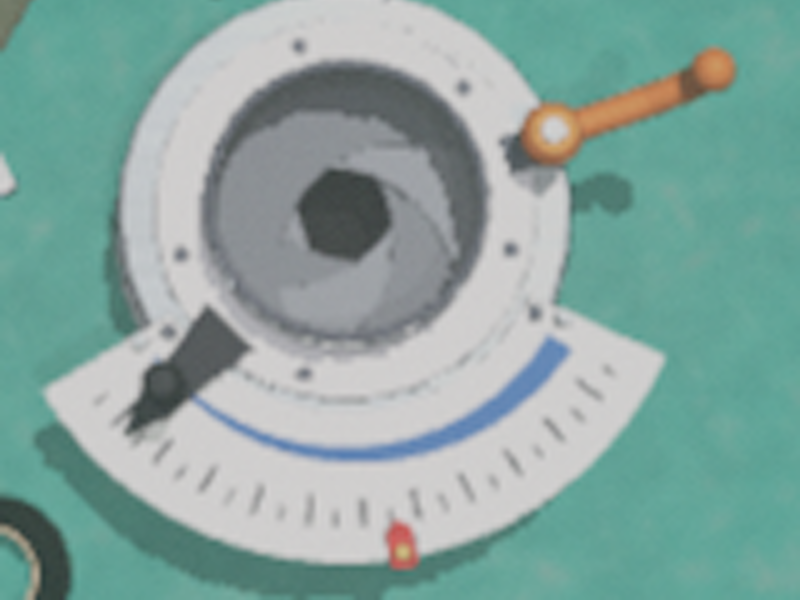

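The crop (5x, offset 250,180) gives these full-image pixels:

- Knob top: (282.2,256.2)
- Pointer tip: (276,266.4)
- Mark tip: (329.6,285)
- Hub: (360.4,206.2)
- Clamp knob: (392.8,193.6)
- Scale corners: (258.4,258) and (383,251.4)

Next I fit the damper model to them.

```bash
cat >> h.py <<'E'
def pol(a,r,z): return np.array([r*np.cos(a),r*np.sin(a),z])
def model(p):
    x,y,yaw,ring,mark=p; o=np.array([x,y,0]); b=yaw+np.pi
    return [o+pol(b+ring,.092,.108),o+pol(b+ring,.114,.064),o+pol(b+mark,.114,.064),
      o+pol(b+np.radians(105),.077,.09),o+pol(b+np.radians(105),.132,.114),
      o+pol(b-np.radians(62),.128,.0585),o+pol(b+np.radians(62),.128,.0585)]
E
python3 - <<'E'
from h import *
from scipy.optimize import least_squares
f=dict(np.load("pics/top0.npz")); P=cloud(f)
px=np.array([(282.2,256.2),(276,266.4),(329.6,285),(360.4,206.2),(392.8,193.6),(258.4,258),(383,251.4)])
# collar prior from depth fit
r=least_squares(lambda p:np.r_[(np.array([pix(f,X) for X in model(p)])-px).ravel(),(p[0]-.550)/.002,(p[1]+.0452)/.002],[.55,-.045,0,-.75,.12])
print(r.x.round(4)); print((np.array([pix(f,X) for X in model(r.x)])-px).round(1).tolist())
np.save("fit.npy",r.x)
R=np.hypot(P[...,0],P[...,1]);T=np.degrees(np.arctan2(P[...,1],P[...,0]))
for t in range(-40,80,10):
    print(t,[round(float(np.max(P[...,2][(R>a)&(R<a+.1)&(T>=t)&(T<t+10)&(P[...,2]<.6)],initial=0)),2) for a in (.4,.5,.6,.7,.8)])
from plant import robot
for y in np.arange(-3,3.2,.4):
    q=robot.inverse_kinematics([.55,-.19,.102],[np.pi,0,y]); print(round(y,1),None if q is None else np.round(q,2).tolist())
E
```

```text
[ 0.5501 -0.0454  0.0295 -0.8215  0.1038]
[[0.2, 0.3], [-0.9, 0.5], [-0.2, -1.1], [0.6, -0.2], [-0.0, 0.3], [-0.0, 0.2], [0.2, -0.1]]
-40 [0.01, 0.01, 0.4, 0.35, 0.4]
-30 [0.01, 0.01, 0.4, 0.4, 0.4]
-20 [0.06, 0.09, 0.12, 0.01, 0.01]
-10 [0.07, 0.09, 0.09, 0.13, 0.14]
0 [0.11, 0.09, 0.1, 0.15, 0.14]
10 [0.02, 0.03, 0.25, 0.25, 0.1]
20 [0.03, 0.15, 0.25, 0.25, 0.0]
30 [0.0, 0.15, 0.25, 0.25, 0.0]
40 [0.0, 0.08, 0.08, 0.0, 0.0]
50 [0.02, 0.02, 0.02, 0.0, 0.0]
60 [0.02, 0.02, 0.01, 0.0, 0.0]
70 [0.0, 0.01, 0.0, 0.0, 0.0]
-3.0 [-0.06, 0.5, 0.42, 1.91, -0.28, 0.79, 2.23]
-2.6 [-0.02, 0.5, 0.38, 1.91, -0.25, 0.78, 2.6]
-2.2 [0.96, 0.7, -0.99, 1.85, 0.7, 0.99, 2.17]
-1.8 [-0.48, 0.76, 1.11, 1.93, -0.82, 1.0, -2.36]
-1.4 [-0.48, 0.76, 1.11, 1.93, -0.82, 1.0, -1.96]
-1.0 [-0.48, 0.76, 1.11, 1.93, -0.82, 1.0, -1.56]
-0.6 [-0.48, 0.76, 1.11, 1.93, -0.82, 1.0, -1.16]
-0.2 [-0.47, 0.73, 1.07, 1.93, -0.78, 0.97, -0.79]
0.2 [-0.45, 0.71, 1.03, 1.93, -0.75, 0.95, -0.42]
0.6 [-0.43, 0.69, 0.99, 1.93, -0.72, 0.93, -0.04]
1.0 [-0.41, 0.67, 0.96, 1.93, -0.69, 0.92, 0.33]
1.4 [-0.39, 0.65, 0.93, 1.93, -0.66, 0.9, 0.7]
1.8 [-0.37, 0.64, 0.9, 1.93, -0.64, 0.89, 1.08]
2.2 [-0.31, 0.59, 0.79, 1.92, -0.56, 0.86, 1.4]
2.6 [-0.18, 0.54, 0.6, 1.92, -0.41, 0.81, 1.67]
3.0 [-0.09, 0.51, 0.47, 1.91, -0.32, 0.79, 1.98]
```

Residuals are within about 1 px, so the model fits. Now I go to the clamp and open it.

```bash
cat >> h.py <<'E'
from plant import robot
D=np.load("fit.npy"); O=D[:2]; B=D[2]+np.pi
L0=B+np.radians(105); H=O+.077*np.array([np.cos(L0),np.sin(L0)])
def pose(c,a,r,off,z):
    """tool beside a lever at world angle a about c; off = tangential (anticlockwise) offset; tool y along lever"""
    e=np.array([np.cos(a),np.sin(a)]); n=np.array([-e[1],e[0]])
    return np.r_[c+r*e+off*n,z]
def wrap(y): return (y+np.pi)%(2*np.pi)-np.pi
def arc(c,angles,r,off,z,ysh,vel=.05,N=12):
    for a in angles:
        hit=robot.move_straight(pose(c,a,r,off,z),vel=vel,attitude=[np.pi,0,wrap(a+ysh)],contact_N=N)
        s=robot.sense(); print(round(a-c_ref,3) if (c_ref:=0) is None else round(a,3),hit,s["wrist_force"].round(1),round(s["t"],1))
        if hit: return True
    return False
E
python3 - <<'E'
from h import *
robot.grip(0.0,30)
att=[np.pi,0,L0+np.pi/2-2*np.pi*(L0>np.pi)]
print(att[2],H,L0)
robot.goto([.42,.25,.38],[np.pi,0,1.2])
a=L0-.1
robot.goto(pose(H,L0,.049,-.030,.2),att)
robot.move_straight(pose(H,L0,.049,-.030,.103),vel=.15)
s=robot.sense();print(s["t"],s["tcp_pos"],s["joint_pos"].round(2),s["wrist_force"])
f=robot.grab_frame("wrist");cv2.imwrite("pics/w1.png",f["image"][:,:,::-1])
hit=arc(H,L0+np.arange(0,1.65,.15),.049,-.017,.103,np.pi/2)
E
```

```text
0.2912802495041831 [ 0.57220844 -0.11916052] 5.003669229888873
5.0333 [ 0.55814653 -0.1750868   0.10378103] [-0.41  0.64  0.91  1.92 -0.65  0.9  -0.45] [ 0.12594194 -0.02741157  0.46275355]
5.004 False [0.3 0.  0.2] 5.5
5.154 False [-0.2  0.3  0.4] 5.8
5.304 False [-0.4 -0.5 -1. ] 6.1
5.454 False [-1.1  0.7 -0.1] 6.4
5.604 False [-1.5 -1.1  0.3] 6.7
5.754 False [-1.3 -1.1 -0.6] 7.0
5.904 False [-0.1 -0.7 -0.5] 7.3
6.054 False [-0.1 -1.4 -0.1] 7.7
6.204 False [ 0.5 -0.8 -1.3] 8.0
6.354 False [ 0.  -1.2 -1.4] 8.3
6.504 False [ 0.6 -2.4 -2.3] 8.6
```

View pics/w1.png

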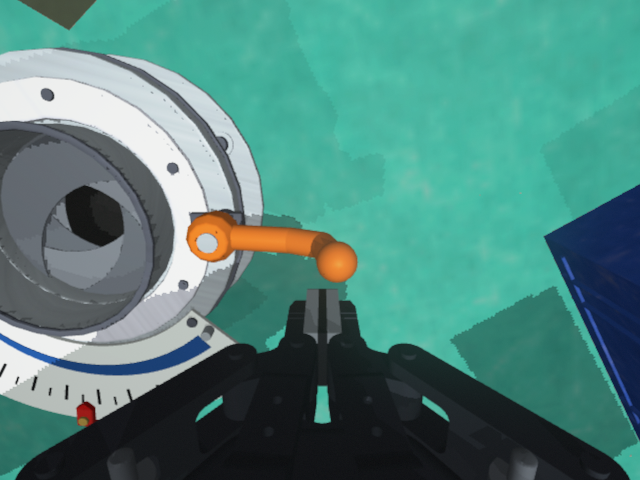

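The wrist view from before the push shows the closed fingers (322,310) beside the knob (337,262), as planned. I follow the arc a little further to feel the stop, then check with the top camera.

```bash
python3 - <<'E'
from h import *
hit=arc(H,L0+np.array([1.56,1.62,1.68]),.049,-.017,.103,np.pi/2,vel=.03,N=7)
s=robot.sense(); a=s["tcp_rot"][2]-np.pi/2
p=s["tcp_pos"]; e=np.array([np.cos(a),np.sin(a)]); n=np.array([-e[1],e[0]])
robot.move_straight(np.r_[p[:2]-.02*n,p[2]],vel=.1)
robot.move_straight(np.r_[p[:2]-.02*n,.16],vel=.15)
f=robot.grab_frame("wrist");cv2.imwrite("pics/w2.png",f["image"][:,:,::-1])
f=robot.grab_frame("top");cv2.imwrite("pics/t2.png",cv2.resize(f["image"][150:300,220:420],(800,600))[:,:,::-1]); print(robot.sense()["t"])
E
```

```text
6.564 False [ 2.4 -7.7 -3.3] 8.8
6.624 False [  3.9 -11.9  -5. ] 9.1
6.684 False [  6.3 -16.6  -7. ] 9.3
10.3917
```

View pics/w2.png

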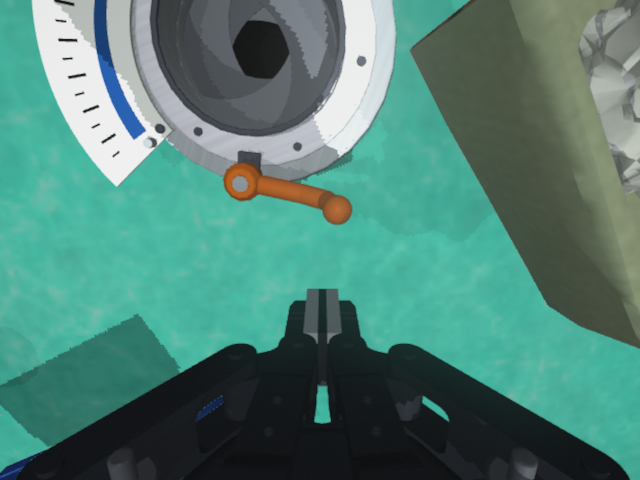

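The lever is at its open stop, with force rising to 18 N there. Now I push the ring to just short of the mark and measure.

```bash
python3 - <<'E'
from h import *
K=B+D[3]; z=.101
p0=pose(O,K,.092,-.032,.18); at=[np.pi,0,wrap(K-np.pi/2)]
robot.move_straight(np.r_[robot.sense()["tcp_pos"][:2],.18],vel=.15)
robot.goto(p0,at)
robot.move_straight(np.r_[p0[:2],z],vel=.15)
arc(O,B+np.r_[D[3]-.02,np.linspace(D[3]+.1,D[4]-.07,6)],.092,-.0185,z,-np.pi/2,vel=.04,N=12)
f=robot.grab_frame("wrist");cv2.imwrite("pics/w3.png",f["image"][:,:,::-1]);np.savez("pics/w3.npz",**f)
f=robot.grab_frame("top");cv2.imwrite("pics/t3.png",f["image"][:,:,::-1]);np.savez("pics/t3.npz",**f)
print(robot.sense()["t"])
E
```

```text
2.33 False [-0.1 -0.5 -0.5] 13.1
2.45 False [ 1.4  1.1 -0.2] 13.5
2.601 False [1.  1.  0.1] 14.0
2.752 False [0.7 0.9 0.3] 14.5
2.903 False [0.6 0.7 0.8] 15.0
3.054 False [0.4 0.1 0.6] 15.5
3.205 False [0.5 0.2 0.5] 16.0
16.1083
```

View pics/w3.png

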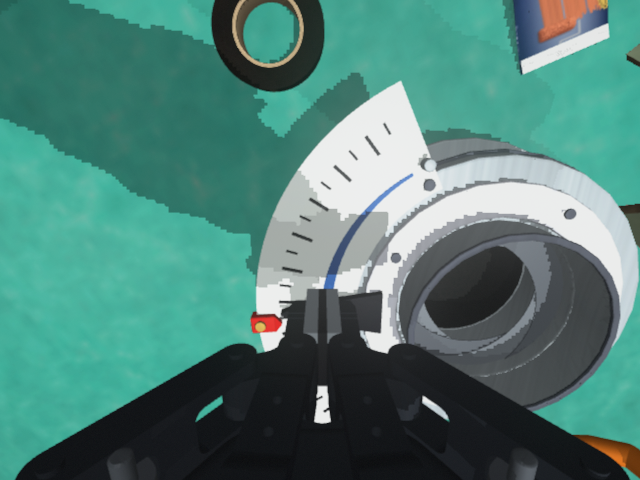

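The wrist view shows the pointer nose at about (282,311), just short of the red mark tip at (283,323). I compute the remaining angle, with an edge check.

```bash
python3 - <<'E'
from h import *
f=dict(np.load("pics/w3.npz")); 
for n,u,v in(("ptr",282,311),("mark",283,323)):
    X=atz(f,u,v,.064); d=X[:2]-O; print(n,X,np.hypot(*d),wrap(np.arctan2(d[1],d[0])-B))
c=cv2.resize(f["image"][285:345,240:320],(800,600),interpolation=cv2.INTER_CUBIC); cv2.imwrite("pics/c3.png",c[:,:,::-1])
E
```

```text
ptr [ 0.43639009 -0.0510742   0.064     ] 0.11384686791545015 0.020345329196217676
mark [ 0.43712386 -0.05835596  0.064     ] 0.11371184585703413 0.08466853812553232
```

View pics/c3.png

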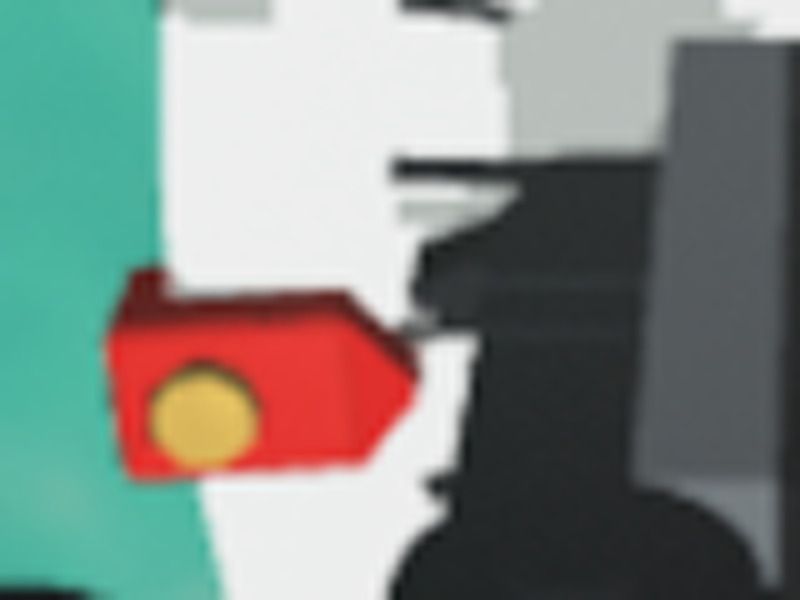

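Both radii come out at 114 mm, so the points are sound. About 0.05 rad (10 px) remains. I push that far, back off and check.

```bash
python3 - <<'E'
from h import *
a=B+D[4]-.07+.05
arc(O,[a],.092,-.0185,.101,-np.pi/2,vel=.03,N=12)
robot.sleep(.3)
p=pose(O,a,.092,-.055,.101)
robot.move_straight(p,vel=.1)
p=pose(O,a,.092,-.075,.16)
robot.move_straight(p,vel=.15)
f=robot.grab_frame("wrist");cv2.imwrite("pics/w4.png",f["image"][:,:,::-1]);np.savez("pics/w4.npz",**f)
f=robot.grab_frame("top");np.savez("pics/t4.npz",**f)
print(robot.sense()["t"])
E
```

```text
3.255 False [0.5 0.8 0.2] 16.4
17.9
```

View pics/w4.png

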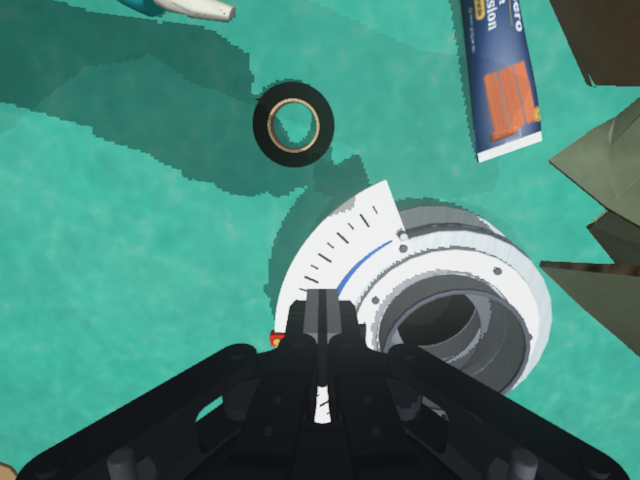

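The fingers hide the pointer here. I back off further in -y so the camera looks down on the mark.

```bash
python3 - <<'E'
from h import *
s=robot.sense(); print(s["tcp_pos"],s["tcp_rot"])
robot.move_straight([s["tcp_pos"][0],s["tcp_pos"][1],.19],vel=.2)
robot.move_straight([.445,-.125,.19],vel=.2)
f=robot.grab_frame("wrist");np.savez("pics/w5.npz",**f)
M=pix(f,model(D)[2]); print(M,robot.sense()["t"])
u,v=np.clip(M.astype(int),[40,30],[600,450]);print(u,v)
c=cv2.resize(f["image"][v-30:v+30,u-40:u+40],(800,600),interpolation=cv2.INTER_CUBIC); cv2.imwrite("pics/c5.png",c[:,:,::-1])
E
```

```text
[0.44941092 0.01807843 0.15908171] [-3.13958599e+00  4.99993420e-04  1.68319504e+00]
[322.33930555 144.49920437] 19.1167
322 144
```

View pics/c5.png

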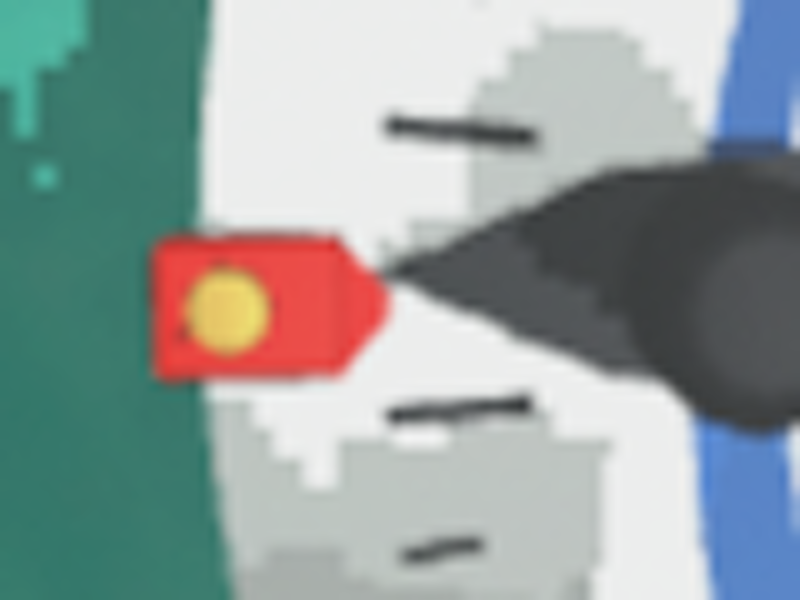

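The pointer tip (385,272) and mark tip (388,303) are 31 px apart. At 14 px/mm, taken from the 10 mm rider, that leaves the pointer 2.2 mm short. I make one small correction push of 0.0195 rad, then close the clamp.

```bash
python3 - <<'E'
from h import *
a=B+D[4]-.0005; z=.101
p=pose(O,a,.092,-.045,.19)
robot.move_straight(p,vel=.25,attitude=[np.pi,0,wrap(a-np.pi/2)])
robot.move_straight(np.r_[p[:2],z],vel=.15)
robot.move_straight(pose(O,a,.092,-.025,z),vel=.1)
arc(O,[a],.092,-.0185,z,-np.pi/2,vel=.03,N=12)
robot.sleep(.3)
robot.move_straight(pose(O,a,.092,-.045,z),vel=.1)
robot.move_straight(pose(O,a,.092,-.045,.19),vel=.2)
# clamp
A=L0+1.5; at=[np.pi,0,wrap(A+np.pi/2)]
p=pose(H,A,.049,.036,.19)
robot.move_straight(p,vel=.2,attitude=at)
robot.move_straight(np.r_[p[:2],.103],vel=.15)
print(robot.sense()["wrist_force"].round(1))
hit=arc(H,L0+np.r_[np.arange(1.5,-.01,-.15)],.049,.017,.103,np.pi/2)
if not hit: arc(H,L0+np.array([-.06,-.12,-.18]),.049,.017,.103,np.pi/2,vel=.03,N=7)
E
```

```text
3.274 False [0.2 0.9 1.5] 21.2
[ 0.5 -0.5  1. ]
6.504 False [-1.5  1.3 -0.1] 24.8
6.354 False [ 0.4 -0.1 -0.8] 25.1
6.204 False [-1.4  1.6  0.6] 25.4
6.054 False [-0.9  1.9 -0.3] 25.7
5.904 False [-0.6  1.2 -1.1] 26.0
5.754 False [-1.   1.4  0.6] 26.3
5.604 False [ 0.7  0.9 -1.2] 26.6
5.454 False [ 0.8  0.9 -0.7] 26.9
5.304 False [-0.   1.1 -0.7] 27.2
5.154 False [ 1.4  0.5 -0.5] 27.5
5.004 False [ 3.4  1.3 -0. ] 27.8
4.944 False [ 8.5  2.  -2.3] 28.1
4.884 False [13.7  3.7 -7.1] 28.3
4.824 False [20.9  3.8 -8.9] 28.6
```

Forces reached 21 N at the closed stop. Now I back off, lift and look at the result.

```bash
python3 - <<'E'
from h import *
p=pose(H,L0,.049,.045,.103)
robot.move_straight(p,vel=.1)
robot.move_straight(np.r_[p[:2],.2],vel=.2)
robot.move_straight([.445,-.125,.2],vel=.2,attitude=[np.pi,0,1.683])
g=robot.grab_frame("top")["image"]; f=robot.grab_frame("wrist"); 
M=pix(f,model(D)[2]).astype(int); print(M,robot.sense()["t"],robot.sense()["wrist_force"])
a=cv2.resize(f["image"][M[1]-30:M[1]+30,M[0]-20:M[0]+20],(400,600),interpolation=cv2.INTER_CUBIC)
b=cv2.resize(f["image"],(400,300)); c=cv2.resize(g[150:285,240:420],(400,300))
cv2.imwrite("pics/f6.png",np.hstack([a,np.vstack([b,c])])[:,:,::-1])
E
```

```text
[321 141] 31.5667 [ 0.28320141 -0.52590332  0.41621209]
```

View pics/f6.png

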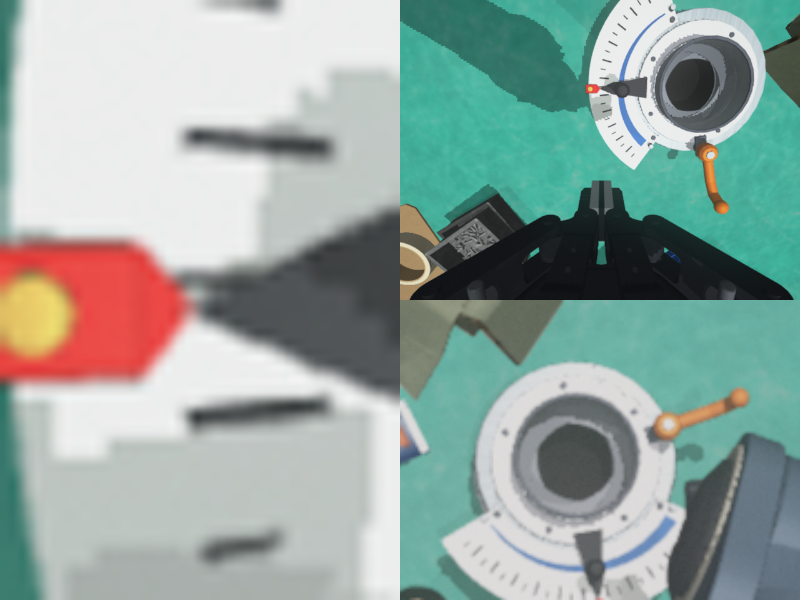

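The pointer tip meets the mark tip at (190,305) in the left panel. The clamping lever is back at its closed direction, and the arm is clear of everything.

```bash
python3 -c "
from plant import robot
print(robot.close_job())"
```

```text
the job is handed in; nothing more can be done
None
```

The ring is set with its pointer at the red mark and clamped there, and the job is handed in; the final pictures showed the lever closed and the arm clear, but no verdict came back.

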